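Rebuild the leaning mast of a library book display

ROBOT

A 6-joint arm with a two-finger parallel gripper is mounted at the origin on the work surface. World frame = base frame: x ahead of the robot, y to its left, z up, the work surface at z = 0. Lengths are in mm, angles in rad, forces in N, time in s.
With the tool pointing down it reaches from about 300 to 850 mm from the base axis. Payload 4.2 kg.
Tool frame: the origin (TCP) lies midway between the tips of the shut fingers; the grasp point (between the pads) lies 19 mm behind it; z points along the fingers, y is the line along which they close (so a half turn about z gives the same grasp; the last joint's range is limited). The gripper opens to 91 mm and grips with 3 to 60 N. Pads are 32 mm wide; open, the fingers measure 118 mm over their backs; the gripper's body (76 mm by 178 mm) begins 60 mm behind the grasp point.
Start: joints at [1.228, 0.32, 1.565, -0, 1.257, -0.02], TCP at [182.406, 545.318, 213.976] pointing down, gripper open.
Joint ranges: [-3.11, 3.11], [-0.84, 2.01], [0.21, 2.61], [-1.34, 4.49], [0.05, 2.63], [-2.56, 2.56]. Speed limits (rad/s): [2.57, 2.57, 3.14, 3.14, 3.14, 3.14].

INTERFACE

Orientations are given as a rotation vector (axis times angle).
In Python, from workcell import get_state, read_camera, close_job gives the robot as it stands.
- The arm moves only by the tool drive_tool, never from a script. Its argument "deltas" is text: rows parted by semicolons, each of 7 numbers parted by spaces: the turn, a rotation vector about the tool's x, y, z in units of pi rad (1.0 is pi rad), then the shift along the tool's x, y, z in units of 0.1 m (1.0 is 0.1 m), then the closure, from -1 (fully open) to 1 (shut). In form: rx ry rz x y z claw; .... A call has 1 to 10 rows; each row is the pose to reach, as a shift and turn from the pose commanded when the call began, along the tool's axes at that moment, turning the shorter way round; what a row does not reach only later rows make up. A row lasts 1/10 s, in which the tool goes at most 50 mm and 8.59 degrees, less where a joint would pass 70% of its speed; a pose out of reach is approached as far as the arm can. A call with a number of a shift or a turn outside -1 to 1 is refused whole. A call with a gripper value outside its range is refused whole. The fingers move at their own pace and stop on an object; the grip force is fixed at half the most. Time passes only in rows, so rows that repeat a pose let the fingers close. It gives the time, the measured TCP pose, the force, the opening and the grip force at its end, in the units of the state.
- get_state(): the state, without advancing time (a new reading comes with each control period).
- read_camera(name): name is "side" or "top"; returns a dict with "img" (384x512x3 uint8, red, green, blue), "intrinsics" (3x3 intrinsics, pixels), "dist" ([k1, k2, p1, p2, k3] as OpenCV has them; the pictures are not rectified), "cam_to_world" (4x4, takes a point from camera to world coordinates). Camera axes: x right, y down, z forward; pixel columns grow to the right and rows downward; lengths in mm; the calibration is good to about 2 mm. A picture is of the moment at which its call begins. There is no depth.
- close_job(): hands the job in; it is judged then, once.
The state is a dict: "clock": time; "joint_pos": joint angles; "qd": joint speeds; "joint_torque": joint torques, N m; "eef_pos": TCP position; "eef_rot": TCP orientation; "ft_force": force on the tool from outside, world axes, zero at the start; "ft_torque": the same for the moment, N m; "grip_width": finger opening in mm; "gripper_force": force on a finger pad.
Only numpy, scipy, OpenCV 4.12 (cv2) and the standard library are available. Lean on these libraries where they do the work, as an engineer would, in place of code of your own. Each camera call takes 0.05 s, during which the arm holds its last target. There are 200 camera calls.

TASK

Rebuild the book-display stand on the repair desk: slide the flanged hub, flange first, down the leaning square mast, pushing it past the spring catch until it sits fully home on the seat, and then slide the middle-length one of the three loose aluminium sleeves down on top of it, fully home, so that the spring catch pops out again above the sleeve. Leave the shorter and the longer sleeve and the other things on the desk where they are.

Things in the scene. Friction and masses are not known exactly. Their poses are not given: they have to be found in the camera images.
- mast: Fixed steel post, 26 mm square, leaning 30 deg from vertical (at yaw 0 its top leans to the robot, -x). Origin: centre of the seat's top face at the post's foot, 75 mm above the table; z up along the post, x, y square to its flats (+x: the flat facing up and away from the robot; y level). Square up to z = 103 mm, then tapering (square, 26 to 15 mm) to z = 112. Seat: white disc, 104 mm diameter.
- stand: The mast's fixed foot: round, white, 150 mm diameter, 20 mm high. Origin: centre of its underside, 20 mm to the robot's side of the mast's origin.
- catch (a joint): Spring catch: brass ball end of 6 mm radius in the mast's +x flat, centred at z = 97 mm of the mast, 4.5 mm proud. Value in m: 0 fully out, grows as pressed in, to 0.0055. A ring hangs up on it and must be pushed past, along the post, with about 3 to 10 N.
- hub: Flanged hub, grey plastic, loose, 0.25 kg, standing on its flange: 60 mm square outside with a 28.5 mm square bore right through (walls 15.75 mm); 60 mm high in all, with a round flange of 100 mm diameter and 8 mm thickness at its foot. Origin: centre of its underside (flange side); z up through the bore, x and y square to its flats. Home: its origin at the mast's; all four turns fit.
- sleeve: The middle-length sleeve, the one to use, plain aluminium, loose, about 0.2 kg: 60 mm square outside with a 28.5 mm square bore right through (walls 15.75 mm); 30 mm high, same both ways up. Origin: centre of its underside; z through the bore, x and y square to its flats.
- sleeve_center (a point): Centre of the middle-length sleeve, 15 mm above its underside; at z = 75 mm of the mast when it is home on the hub.
- sleeve_short: The look-alike short sleeve, 18 mm high, otherwise as the middle one. To be left alone. Origin: centre of its underside.
- sleeve_tall: The look-alike long sleeve, 42 mm high, otherwise as the middle one. To be left alone. Origin: centre of its underside.
- stamp_pad: Bystander: flat black stamp pad, 75 x 115 x 18 mm. Origin: centre of its underside.
- stamp: Bystander: wooden hand stamp, 30 x 70 mm, 74 mm high. Origin: centre of its underside.
- glue: Bystander: white glue bottle, 56 mm diameter, 130 mm high. Origin: centre of its underside.
- screwdriver: Bystander: screwdriver lying on the desk along its x axis.
- catalogue: Bystander: green book lying flat, 150 x 210 x 30 mm. Origin: centre of its underside.
- bookend: Bystander: grey sheet-steel L-shaped bookend, 110 x 120 mm foot, 130 mm high. Origin: centre of its underside.
- mug: Bystander: white mug, 76 mm diameter, 90 mm high. Origin: centre of its underside.

How it is judged (in metres and radians):
On the way, in this order (a step that is already met when the one before it is completed fails the run):
1. the flanged hub is fully home on the mast's seat, flange down (z of hub in the frame of mast between -0.003 and 0.003 m and x of hub in the frame of mast between -0.004 and 0.004 m and y of hub in the frame of mast between -0.004 and 0.004 m and angle between the z axis of hub and the z axis of mast, either way round below 0.07 rad), for 0.2 s.
2. the middle-length sleeve is fully home on the hub, with the catch sprung out above it (z of sleeve_center in the frame of mast between 0.072 and 0.0785 m and x of sleeve_center in the frame of mast between -0.004 and 0.004 m and y of sleeve_center in the frame of mast between -0.004 and 0.004 m and angle between the z axis of sleeve and the z axis of mast, either way round below 0.09 rad and value of joint catch below 0.002 m), for 0.2 s.
At the end, for the whole second after the job is handed in: Along the mast, the hub's underside is within 3 mm of the seat, flange down, and the middle sleeve's centre 72 to 78.5 mm above it; both within 4 mm of the axis, square to it within 0.07 (hub) and 0.09 rad (sleeve), slower than 0.02 m/s; catch out, below 2 mm (all of step 1 and all of step 2 and linear speed of each of hub, sleeve below 0.02 m/s); the robot touches nothing.
It fails at once if the short or the long sleeve is moved more than 30 mm (distance of any of sleeve_short, sleeve_tall from where it was at the start of the episode above 0.03 m).
It fails at once if a bystander is moved more than 40 mm (distance of any of stamp_pad, stamp, glue, screwdriver, catalogue, bookend, mug from where it was at the start of the episode above 0.04 m).
It also fails if it takes over 58 s, if anything falls off the work surface, if the arm or the gripper's body presses on something with over 40 N, if the wrist force passes 120 N, or if a joint passes its speed limit or range.

## Working session

There is one attempt and no reset: what is moved stays moved. The work goes in short steps, Python scripts to look and compute and a tool call to move; the robot and the scene stay as the last step left them, time stands still between calls to the robot, and variables do not carry over. Pictures are saved under pics/ and viewed, at most 10 in all, crops included, and the job is handed in when it is done.

Besides the shell and the picture viewer there is one more tool, called after "Request:" as name(argument=value, ...) on one line, values as JSON. drive_tool: Moves the arm, as the interface text tells. Shifts and turns lie within -1 to 1; 1 stands for 0.1 m of shift or pi rad of turn. Its arguments: {"type":"object","properties":{"deltas":{"type":"string"}},"required":["deltas"]}

```bash
mkdir -p pics
python3 - <<'E'
from workcell import *
import cv2,numpy as np
print(get_state())
for n in("top","side"):
    c=read_camera(n);cv2.imwrite(f"pics/{n}0.png",c["img"][:,:,::-1]);np.savez(f"{n}0.npz",**c)
    print(n,c["intrinsics"],c["dist"],np.round(c["cam_to_world"],3))
E
```

```text
{'clock': 0.0, 'joint_pos': array([ 1.22801322e+00,  3.20296864e-01,  1.56569001e+00, -2.47189489e-07,
        1.25738365e+00, -1.99967376e-02]), 'qd': array([-2.22763064e-03,  6.24371108e-05, -1.24227701e-03,  5.13447960e-05,
       -1.35676955e-03, -5.92695603e-04]), 'joint_torque': array([-6.74910953e-04, -4.12465560e+01, -2.31972420e+01,  7.24968477e-02,
        4.58463735e-02, -1.63371656e-04]), 'eef_pos': array([182.22239309, 544.82570659, 213.11316827]), 'eef_rot': array([-5.04781521e-01, -3.10044817e+00,  2.74663444e-03]), 'ft_force': array([-0.63392805,  0.03791224, -0.77697649]), 'ft_torque': array([-0.04678605,  0.00508965,  0.04764087]), 'gripper_force': 0.0, 'grip_width': 91.24822745642659}
top [[397.84518497   0.         257.25566947]
 [  0.         397.84518497 195.37899274]
 [  0.           0.           1.        ]] [-0.08866705  0.          0.          0.          0.        ] [[ 2.000000e-02 -9.820000e-01  1.900000e-01  3.286000e+02]
 [-1.000000e+00 -2.000000e-02  5.000000e-03 -1.797900e+01]
 [-1.000000e-03 -1.900000e-01 -9.820000e-01  1.433828e+03]
 [ 0.000000e+00  0.000000e+00  0.000000e+00  1.000000e+00]]
side [[412.83644198   0.         256.11614504]
 [  0.         412.83644198 193.64532041]
 [  0.           0.           1.        ]] [-0.05132515  0.          0.          0.          0.        ] [[-9.81000e-01 -1.34000e-01  1.42000e-01  4.03423e+02]
 [-1.94000e-01  5.83000e-01 -7.89000e-01  9.12511e+02]
 [ 2.30000e-02 -8.01000e-01 -5.98000e-01  8.08970e+02]
 [ 0.00000e+00  0.00000e+00  0.00000e+00  1.00000e+00]]
```

View pics/top0.png

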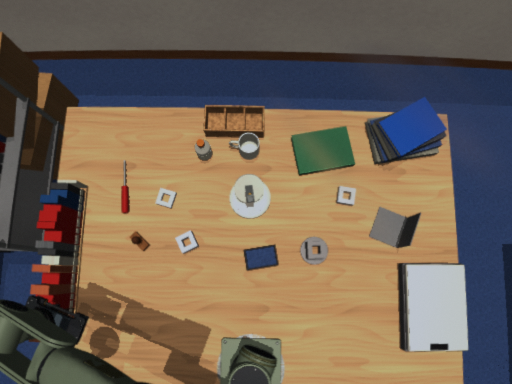

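View pics/side0.png

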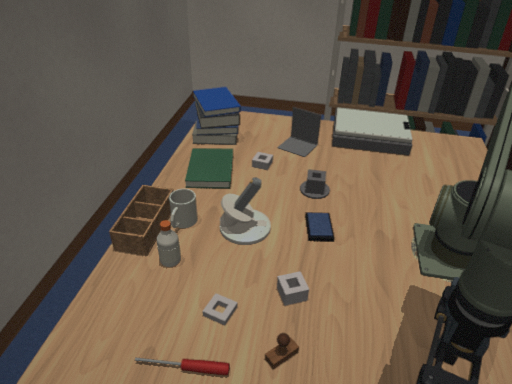

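The top view shows the mast at about (249,195), the hub at (314,250), and three sleeves at (166,198), (187,242) and (346,195). In the side view the same sleeves are flat at (220,308), tall at (292,288), and probably middle at (262,160). I'll zoom in on these next.

```bash
cat > h.py <<'E'
import numpy as np,cv2
from scipy.spatial.transform import Rotation as R
class Cam:
    def __init__(s,n,f=None):
        if f is None:
            from workcell import read_camera
            c=read_camera(n)
        else: c=np.load(f)
        s.img=c["img"];s.K=np.array(c["intrinsics"]);s.d=np.array(c["dist"],float);s.T=np.array(c["cam_to_world"])
    def rays(s,uv):
        p=cv2.undistortPoints(np.float64(uv).reshape(-1,1,2),s.K,s.d).reshape(-1,2)
        return s.T[:3,3],np.c_[p,np.ones(len(p))]@s.T[:3,:3].T
    def plane(s,uv,z):
        o,d=s.rays(uv); return o+d*((z-o[2])/d[:,2])[:,None]
    def proj(s,P):
        W=np.linalg.inv(s.T); return cv2.projectPoints(np.float64(P).reshape(-1,1,3),cv2.Rodrigues(W[:3,:3])[0],W[:3,3],s.K,s.d)[0].reshape(-1,2)
def tri(cams,uvs):
    A=np.zeros((3,3));b=np.zeros(3)
    for c,uv in zip(cams,uvs):
        o,d=c.rays([uv]);d=d[0]/np.linalg.norm(d[0]);M=np.eye(3)-np.outer(d,d);A+=M;b+=M@o
    return np.linalg.solve(A,b)
E
python3 - <<'E'
from h import *
t=Cam("top","top0.npz");s=Cam("side","side0.npz")
def crop(c,u,v,w=44,h=50):
    return cv2.resize(c.img[v-h//2:v+h//2,u-w//2:u+w//2],None,fx=6,fy=6,interpolation=cv2.INTER_CUBIC)
m=np.vstack([np.hstack([crop(t,249,195),crop(t,314,250),crop(t,346,195)]),np.hstack([crop(s,245,205),crop(s,315,183),crop(s,262,160)])])
cv2.imwrite("pics/m.png",m[:,:,::-1])
for n,uvt,uvs in(("a",(166,198),(220,308)),("b",(187,242),(292,288)),("c",(346,195),(262,160))):
    p=t.plane([uvt],25);print(n,p,s.proj(p))
E
```

```text
a [[584.37222944 318.66384297  25.        ]] [[221.69527989 303.58049494]]
b [[427.56151588 233.93911764  25.        ]] [[292.71213833 287.20072836]]
c [[ 608.5296327  -332.80098207   25.        ]] [[262.18130183 158.57957956]]
```

View pics/m.png

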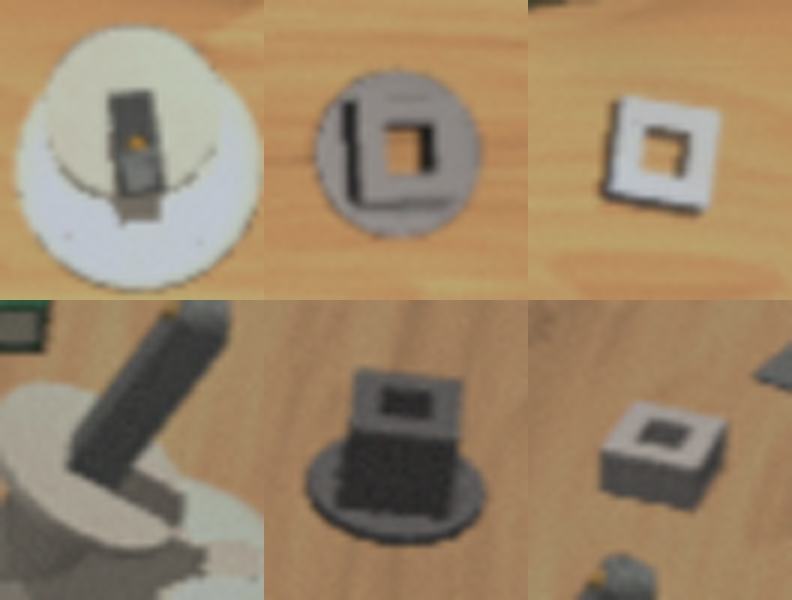

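Crops: the mast's foot edge runs (108,93)-(152,90), the brass catch is at (137,143), and the taper starts at about (118,152)-(158,148). The hub bore is about (386-436, 122-176). The (346,195) sleeve has medium height in the side view, so it's the middle one. Next I'll measure these numerically.

Run:
```python
from h import *
t=Cam("top","top0.npz");s=Cam("side","side0.npz")
def uv(X,Y,u,v): return (u-22+(X+.5)/6-.5,v-25+(Y+.5)/6-.5)
# sleeve heights in side view: known top/foot planes checked via top-square width
def blob(c,u,v,w,f):
    I=cv2.resize(c.img[v-w:v+w,u-w:u+w],None,fx=8,fy=8,interpolation=cv2.INTER_CUBIC)
    m=f(I.astype(int)).astype(np.uint8)*255
    cs,_=cv2.findContours(m,cv2.RETR_EXTERNAL,cv2.CHAIN_APPROX_NONE)
    k=max(cs,key=cv2.contourArea).reshape(-1,2)
    return (k+.5)/8-.5+[u-w,v-w]
br=lambda I:(I.min(2)>150)
for n,(u,v) in dict(a=(166,198),b=(187,242),c=(346,195)).items():
    k=blob(t,u,v,14,br)
    for z in(18,30,42):
        P=t.plane(k,z)[:,:2].astype(np.float32);r=cv2.minAreaRect(P);print(n,z,np.round(r[0],1),np.round(r[1],1),round(r[2],1))
# hub flange: low saturation
lo=lambda I:(I.max(2)-I.min(2)<45)
k=blob(t,314,250,22,lo);P=t.plane(k,5)[:,:2].astype(np.float32);print("flange",cv2.fitEllipse(P),cv2.minEnclosingCircle(P))
print("bore",t.plane([uv(X-264,Y,314,250) for X,Y in((386,122),(435,122),(435,176),(386,176),(411,149))],60))
print("hub side top",s.plane([uv(X-264,Y-300,315,183) for X,Y in((357,369),(463,378),(457,437),(345,428))],60))
print("sl side top",s.plane([uv(X-528,Y-300,262,160) for X,Y in((638,402),(728,418),(694,470),(602,450))],30))
# stand foot
k=blob(t,249,197,26,lambda I:(I[...,2]>150));P=t.plane(k,20)[:,:2]
print(P.min(0),P.max(0))
q=P[P[:,0]<np.median(P[:,0])-10].astype(np.float32)
A=np.c_[2*q,np.ones(len(q))];x=np.linalg.lstsq(A,(q**2).sum(1),rcond=None)[0];print("stand",x[:2],(x[2]+x[0]**2+x[1]**2)**.5,len(q))
f=lambda X,Y:uv(X,Y,249,195)
B=t.plane([f(109,93),f(152,90)],81.5);Tp=t.plane([f(119,152),f(158,148)],170.7);C=t.plane([f(137,142)],75+97*.866+7.5)
print(B,Tp,C)
```

```text
a 18 [588.8 324.1] [60.5 60.4] 75.3
a 30 [586.6 321.2] [60.  59.9] 75.3
a 42 [584.4 318.3] [59.5 59.3] 75.3
b 18 [430.8 240. ] [61.1 62.1] 28.1
b 30 [429.9 237.8] [60.6 61.5] 28.1
b 42 [429.  235.7] [60.1 61. ] 28.1
c 18 [ 611.1 -336.3] [60.4 60.3] 81.3
c 30 [ 608.7 -333.6] [59.9 59.8] 81.3
c 42 [ 606.3 -330.9] [59.4 59.3] 81.3
flange ((409.42816162109375, -217.2034149169922), (98.36865997314453, 98.9088134765625), 27.643657684326172) ((409.63037109375, -217.0035858154297), 50.109283447265625)
bore [[ 423.95069823 -203.30892034   60.        ]
 [ 424.42819313 -231.54612161   60.        ]
 [ 393.59506948 -231.36358763   60.        ]
 [ 393.13549871 -203.23140034   60.        ]
 [ 408.75717808 -217.64204897   60.        ]]
hub side top [[ 438.97557508 -247.7025256    60.        ]
 [ 380.76716558 -252.16002688   60.        ]
 [ 380.4900956  -193.91514158   60.        ]
 [ 439.86460865 -188.71759946   60.        ]]
sl side top [[ 631.21474605 -368.78987005   30.        ]
 [ 574.66768182 -362.99566847   30.        ]
 [ 584.64899    -300.68545525   30.        ]
 [ 641.49050416 -309.86836103   30.        ]]
[520.9076927  -57.30669433] [679.61160001  89.9184247 ]
stand [594.23062329  16.66998421] 73.24942579740839 426
[[625.36853645  32.59187038  81.5       ]
 [627.64770524   7.69619328  81.5       ]] [[573.35173485  23.00960516 170.7       ]
 [575.97095759   2.03684617 170.7       ]] [[579.87370386  13.54300759 166.502     ]]
```

```bash
cat > edge.py <<'E'
from h import *
from scipy.ndimage import map_coordinates
def axes(ps):
    c,s=np.cos(ps),np.sin(ps);r3=3**.5/2
    return np.c_[[r3*c,r3*s,.5],[-s,c,0],[-.5*c,-.5*s,r3]]
def edge(c,p0,p1,hw=4):
    g=cv2.GaussianBlur(c.img.astype(np.float32).mean(2),(0,0),.6)
    p0,p1=np.array(p0),np.array(p1);d=(p1-p0)/np.linalg.norm(p1-p0);n=np.array([-d[1],d[0]]);o=np.arange(-hw,hw+.01,.1);pts=[]
    for a in np.linspace(.1,.9,25):
        q=p0+(p1-p0)*a+o[:,None]*n
        gr=np.abs(np.gradient(map_coordinates(g,[q[:,1],q[:,0]],order=1)))
        k=gr.argmax();w=gr[max(0,k-8):k+9];oo=o[max(0,k-8):k+9];pts.append(p0+(p1-p0)*a+n*(w*oo).sum()/w.sum())
    pts=np.array(pts);x,y,u,v=None,None,None,None
    l=cv2.fitLine(pts.astype(np.float32),cv2.DIST_HUBER,0,.01,.01).ravel()
    m=l[2:];dd=l[:2];res=np.std((pts-m)@[-dd[1],dd[0]])
    _,r=c.rays([m-10*dd,m+10*dd]);N=np.cross(r[0],r[1]);return c.T[:3,3],N/np.linalg.norm(N),res
E
python3 - <<'E'
from edge import *
from scipy.optimize import least_squares
t=Cam("top","top0.npz");s=Cam("side","side0.npz")
x0=np.array([615.3,18.6,np.radians(7)])
def P(x,p): return np.array([x[0],x[1],75])+axes(x[2])@np.array(p,float)
L=[(t,(13,13)),(t,(13,-13)),(s,(13,-13)),(s,(-13,13))]
E=[]
for c,(a,b) in L:
    q=c.proj([P(x0,(a,b,8)),P(x0,(a,b,95))]);e=edge(c,*q,hw=3);E.append(e);print(np.round(q,1).tolist(),"res",e[2])
def f(x,idx=range(4)):
    return [E[i][1]@(P(x,(*L[i][1],z))-E[i][0]) for i in idx for z in(5,100)]
for idx in((0,1),(2,3),(0,1,2,3)):
    r=least_squares(f,x0,args=(idx,));print(idx,r.x[:2],np.degrees(r.x[2]),np.round(r.fun,2))
E
```

```text
[[244.7, 185.9], [245.3, 194.0]] res 0.3031951302630142
[[252.2, 185.2], [253.2, 193.2]] res 0.12858469434759084
[[235.9, 200.4], [251.5, 179.6]] res 0.16552634143900882
[[242.8, 210.2], [258.9, 189.5]] res 0.15538908898855508
(0, 1) [619.13709068  19.09539618] 5.088006189900599 [-1.27  1.27 -1.26  1.26]
(2, 3) [611.28154956  -3.90678575] 8.702172899324472 [-0.23  0.23  0.21 -0.21]
(0, 1, 2, 3) [616.79622789  19.00819628] 5.291191307304023 [-1.1   1.61 -0.91  1.45 -0.7   0.53 -0.21  0.25]
```

```bash
cat > plan.py <<'E'
from edge import *
from workcell import get_state
def Rm(x,z):  # tool x, tool z -> matrix
    x,z=np.array(x,float),np.array(z,float);z/=np.linalg.norm(z);x=x-z*(x@z);x/=np.linalg.norm(x);return np.c_[x,np.cross(z,x),z]
def down(yaw): return Rm([-np.sin(yaw),np.cos(yaw),0],[0,0,-1])   # tool y along yaw direction
def plan(ways,nd=2):
    s=get_state();p=s["eef_pos"];M=R.from_rotvec(s["eef_rot"]).as_matrix();i=0
    print("t",s["clock"],"p",p.round(1),"w",s["grip_width"].__round__(1))
    for q,Q in ways:
        while 1:
            d=M.T@(np.array(q)-p)/100;f=min(1,.99/np.abs(d).max());d=np.round(d*f,nd)
            r=np.round(R.from_matrix(M.T@Q).as_rotvec()/np.pi,3)
            rows=max(np.linalg.norm(d)*2,np.linalg.norm(r)*180/8.59)
            print("%g %g %g %g %g %g"%(*r,*d)," rows>=%.1f"%rows)
            p=p+M@d*100;M=M@R.from_rotvec(r*np.pi).as_matrix()
            if f==1:break
E
python3 - <<'E'
from plan import *
D=down(np.radians(2))
plan([((430,0,214),D),((409.5,-217.3,120),D),((409.5,-217.3,39),D)])
E
```

```text
t 0.1 p [182.3 544.9 213.2] w 91.2
-0 0 0.386 -0.92 -0.99 -0  rows>=8.1
-0 0 0 -0.99 0.41 -0  rows>=2.1
-0 0 0 -0.99 0.41 -0  rows>=2.1
-0 0 0 -0.99 0.41 -0  rows>=2.1
-0 0 0 -0.99 0.41 -0  rows>=2.1
-0 0 0 -0.32 0.13 -0  rows>=0.7
-0 0 0 -0.99 -0.13 0.43  rows>=2.2
-0 0 0 -0.99 -0.13 0.43  rows>=2.2
-0 0 0 -0.19 -0.02 0.08  rows>=0.4
-0 0 0 0 -0 0.81  rows>=1.6
```

Request:
drive_tool(deltas="0 0 0.386 -0.92 -0.99 0 -1;0 0 0.386 -0.92 -0.99 0 -1;0 0 0.386 -0.92 -0.99 0 -1;0 0 0.386 -0.92 -0.99 0 -1;0 0 0.386 -0.92 -0.99 0 -1;0 0 0.386 -0.92 -0.99 0 -1;0 0 0.386 -0.92 -0.99 0 -1;0 0 0.386 -0.92 -0.99 0 -1;0 0 0.386 -0.92 -0.99 0 -1;0 0 0.386 -0.92 -0.99 0 -1")

```text
clock: 1.1
eef_pos: [238.1, 422.1, 213.7]
eef_rot: [2.179, 2.263, -0.001]
ft_force: [0.1, 0.5, -0.1]
grip_width: 91.1
gripper_force: 0.0
```

Request:
drive_tool(deltas="0 0 0 -0.99 0.41 0 -1;0 0 0 -0.99 0.41 0 -1;0 0 0 -0.99 0.41 0 -1")

```text
clock: 1.4
eef_pos: [283.3, 321.0, 213.8]
eef_rot: [2.182, 2.258, -0.003]
ft_force: [0.5, -0.2, -0.6]
grip_width: 91.0
gripper_force: 0.0
```

Request:
drive_tool(deltas="0 0 0 -0.99 0.41 0 -1;0 0 0 -0.99 0.41 0 -1;0 0 0 -0.99 0.41 0 -1")

```text
clock: 1.7
eef_pos: [328.3, 224.2, 214.0]
eef_rot: [2.184, 2.256, -0.001]
ft_force: [0.0, -0.1, -0.0]
grip_width: 91.2
gripper_force: 0.0
```

Request:
drive_tool(deltas="0 0 0 -0.99 0.41 0 -1;0 0 0 -0.99 0.41 0 -1;0 0 0 -0.99 0.41 0 -1")

```text
clock: 2.0
eef_pos: [373.3, 127.2, 214.1]
eef_rot: [2.185, 2.255, 0.001]
ft_force: [0.5, 0.7, 0.5]
grip_width: 91.4
gripper_force: 0.0
```

Request:
drive_tool(deltas="0 0 0 -0.99 0.41 0 -1;0 0 0 -0.99 0.41 0 -1;0 0 0 -0.99 0.41 0 -1")

```text
clock: 2.3
eef_pos: [418.2, 30.1, 214.0]
eef_rot: [2.184, 2.256, 0.001]
ft_force: [0.2, 0.6, 0.1]
grip_width: 91.1
gripper_force: 0.0
```

Request:
drive_tool(deltas="0 0 0 -0.99 -0.02 0.2 -1;0 0 0 -0.99 -0.02 0.2 -1;0 0 0 -0.99 -0.02 0.2 -1")

```text
clock: 2.6
eef_pos: [417.2, -69.2, 192.8]
eef_rot: [-2.186, -2.255, 0.003]
ft_force: [0.6, 0.5, 0.2]
grip_width: 91.4
gripper_force: 0.0
```

Run:
```python
from plan import *
D=down(np.radians(2))
plan([((409.5,-217.3,110),D),((409.5,-217.3,39),D)])
```

```text
t 2.6 p [417.2 -69.2 192.8] w 91.4
-0.001 0 -0.001 -0.99 -0.08 0.55  rows>=2.3
0 0 -0 -0.49 -0.04 0.28  rows>=1.1
0 0 -0 0 -0 0.71  rows>=1.4
```

Request:
drive_tool(deltas="0 0 0 -0.99 -0.08 0.55 -1;0 0 0 -0.99 -0.08 0.55 -1;0 0 0 -0.99 -0.08 0.55 -1")

```text
clock: 2.9
eef_pos: [412.6, -166.1, 137.0]
eef_rot: [-2.18, -2.257, 0.001]
ft_force: [-1.0, 1.0, 0.1]
grip_width: 91.1
gripper_force: 0.0
```

Request:
drive_tool(deltas="0 0 0 -0.49 -0.04 0.28 -1;0 0 0 -0.49 -0.04 0.28 -1;0 0 0 -0.49 -0.04 0.28 -1")

```text
clock: 3.2
eef_pos: [411.2, -213.9, 110.4]
eef_rot: [-2.181, -2.258, -0.001]
ft_force: [0.2, -0.4, -0.0]
grip_width: 91.2
gripper_force: 0.0
```

Request:
drive_tool(deltas="0 0 0 0 0 0.2 -1;0 0 0 0 0 0.4 -1;0 0 0 0 0 0.6 -1;0 0 0 0 0 0.71 -1;0 0 0 0 0 0.71 -1;0 0 0 0 0 0.71 -1")

```text
clock: 3.8
eef_pos: [411.8, -214.4, 40.7]
eef_rot: [2.18, 2.261, 0.001]
ft_force: [0.0, 0.1, 0.7]
grip_width: 91.0
gripper_force: 0.0
```

Request:
drive_tool(deltas="0 0 0 0 0 0 1;0 0 0 0 0 0 1;0 0 0 0 0 0 1;0 0 0 0 0 0 1;0 0 0 0 0 0 1;0 0 0 0 0 0 1;0 0 0 0 0 0 1;0 0 0 0 0 0 1;0 0 0 0 0 0 1;0 0 0 0 0 0 1")

```text
clock: 4.8
eef_pos: [410.9, -215.1, 40.2]
eef_rot: [2.182, 2.26, 0.0]
ft_force: [-1.0, 0.1, 6.3]
grip_width: 59.5
gripper_force: 30.0
```

Run:
```python
from plan import *
s=get_state();print(s["eef_pos"],s["eef_rot"],s["grip_width"],s["gripper_force"],s["ft_force"])
M=R.from_rotvec(s["eef_rot"]).as_matrix();print(M.round(3))
t=Cam("top");c=Cam("side")
def cr(k,u,v): return cv2.resize(k.img[v-35:v+35,u-35:u+35],(400,400),interpolation=cv2.INTER_CUBIC)
cv2.imwrite("pics/grasp.png",np.hstack([cr(t,314,250),cr(c,315,175)])[:,:,::-1])
```

```text
[ 410.89510342 -215.14645965   40.16281223] [2.18177094e+00 2.26010391e+00 3.43839750e-05] 59.525588240734834 30.000061355531216 [-0.95418765  0.14310419  6.29424988]
[[-0.035  0.999  0.   ]
 [ 0.999  0.035 -0.   ]
 [-0.     0.    -1.   ]]
```

View pics/grasp.png

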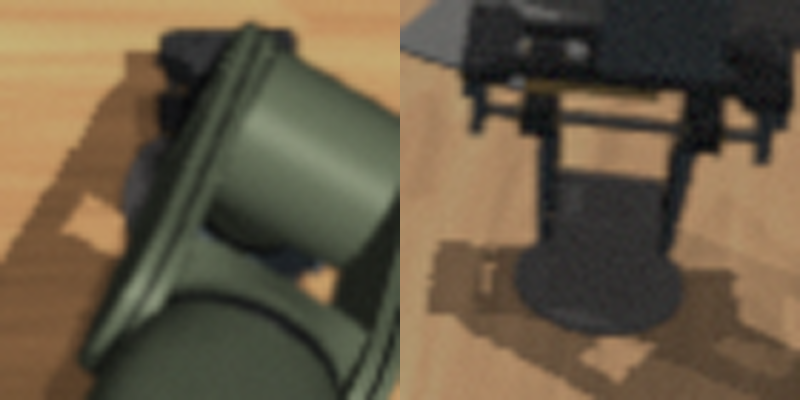

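The hub is held square (opening 59.5) and its flange is clear of the fingers. Next I lift it, tilt it and move it over the mast tip.

```bash
cat >> plan.py <<'E'
MO=np.array([616.5,19.,75.]);PS=np.radians(6)
def mastpose(z,off,mo=None,ps=None,dx=0,dy=0):
    """TCP pose putting an object, whose origin lies at tool coords off, at mast coords (dx,dy,z)"""
    A=axes(PS if ps is None else ps);M=np.c_[A[:,1],A[:,0],-A[:,2]]
    o=(MO if mo is None else mo)+A@[dx,dy,z]
    return o-M@np.array(off,float),M
E
python3 - <<'E'
from plan import *
p,M=mastpose(135,(-2,0,40));print(p,M)
plan([((411,-215,130),down(np.radians(2))),((430,-110,260),M),(p+[-40,0,40],M),(p,M)])
E
```

```text
[529.27027723  11.84280325 226.55444566] [[-0.10452846  0.86128123  0.49726095]
 [ 0.9945219   0.0905243   0.05226423]
 [ 0.          0.5        -0.8660254 ]]
t 4.9 p [ 410.9 -215.1   40.2] w 59.9
0 0 0 0 0 -0.9  rows>=1.8
-0.167 0.006 -0.022 0.8 0.17 -0.99  rows>=3.5
0 -0 0 0.24 0.22 -0.23  rows>=0.8
0 -0 0 0.99 0.56 0.26  rows>=2.3
0 -0 0 0.16 0.09 0.04  rows>=0.4
0 -0 0 -0.04 0.15 0.55  rows>=1.1
```

Request:
drive_tool(deltas="0 0 0 0 0 -0.3 1;0 0 0 0 0 -0.6 1;0 0 0 0 0 -0.9 1;0 0 0 0 0 -0.9 1")

```text
clock: 5.3
eef_pos: [413.1, -216.2, 132.7]
eef_rot: [2.177, 2.255, 0.003]
ft_force: [1.1, -0.9, -2.2]
grip_width: 60.1
gripper_force: 30.0
```

Request:
drive_tool(deltas="-0.042 0.0015 -0.0055 0.2 0.04 -0.25 1;-0.084 0.003 -0.011 0.4 0.08 -0.5 1;-0.126 0.0045 -0.0165 0.6 0.12 -0.75 1;-0.167 0.006 -0.022 0.8 0.17 -0.99 1;-0.167 0.006 -0.022 0.8 0.17 -0.99 1;-0.167 0.006 -0.022 0.8 0.17 -0.99 1")

```text
clock: 5.9
eef_pos: [423.9, -134.5, 227.4]
eef_rot: [1.834, 2.038, 0.545]
ft_force: [0.2, 0.5, -2.6]
grip_width: 59.9
gripper_force: 30.0
```

Request:
drive_tool(deltas="0 0 0 0.12 0.11 -0.12 1;0 0 0 0.24 0.22 -0.23 1;0 0 0 0.24 0.22 -0.23 1")

```text
clock: 6.2
eef_pos: [431.6, -110.1, 260.4]
eef_rot: [1.829, 2.038, 0.547]
ft_force: [-0.9, 0.1, -3.2]
grip_width: 59.5
gripper_force: 30.0
```

Request:
drive_tool(deltas="0 0 0 0.35 0.2 0.1 1;0 0 0 0.7 0.4 0.18 1;0 0 0 0.99 0.56 0.26 1;0 0 0 0.99 0.56 0.26 1;0 0 0 0.99 0.56 0.26 1")

```text
clock: 6.7
eef_pos: [480.5, -4.4, 263.2]
eef_rot: [1.831, 2.043, 0.544]
ft_force: [0.3, -1.1, -3.1]
grip_width: 59.9
gripper_force: 30.0
```

Run:
```python
from plan import *
p,M=mastpose(135,(-2,0,40))
s=get_state();print(s["eef_rot"],s["ft_force"],s["ft_torque"],s["gripper_force"])
plan([(p,M)])
t=Cam("top");c=Cam("side");np.savez("side1.npz",img=c.img,intrinsics=c.K,dist=c.d,cam_to_world=c.T)
cv2.imwrite("pics/s1.png",np.hstack([cv2.resize(t.img[140:260,180:300],(400,400)),cv2.resize(c.img[110:230,200:320],(400,400),interpolation=cv2.INTER_CUBIC)])[:,:,::-1])
```

```text
[1.8314261  2.04252262 0.54377099] [ 0.32330909 -1.08425284 -3.11648409] [-0.06665165  0.64773568 -0.06028929] 30.000046156346798
t 6.7 p [480.5  -4.4 263.2] w 59.9
-0.001 -0.001 0.001 0.11 0.25 0.57  rows>=1.3
```

View pics/s1.png

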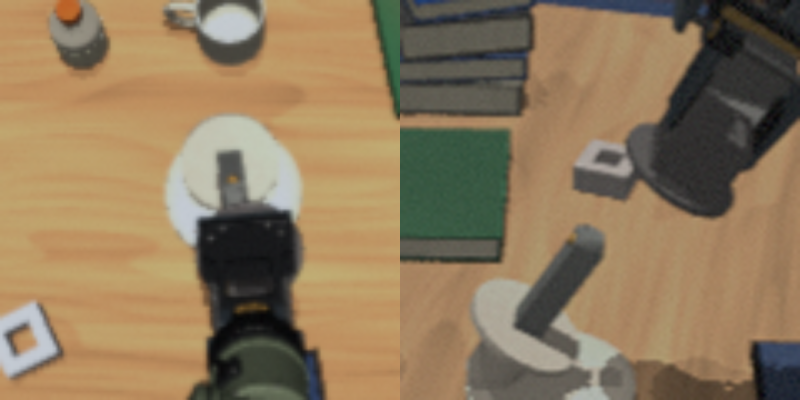

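The hub is held tilted along the mast direction, up and to the robot's side of the tip. The mast tip is at side crop (588,240), which is about pixel (256,182). I'll move onto the axis and start down.

Request:
drive_tool(deltas="0 0 0 0.06 0.15 0.3 1;0 0 0 0.11 0.25 0.57 1;0 0 0 0.11 0.25 0.57 1;0 0 0 0.11 0.25 0.57 1")

```text
clock: 7.2
eef_pos: [528.8, 10.1, 227.5]
eef_rot: [1.835, 2.037, 0.545]
ft_force: [0.2, -0.2, -2.9]
grip_width: 59.7
gripper_force: 30.0
```

Run:
```python
from plan import *
p,M=mastpose(135,(-2,0,40))
s=get_state();print(s["ft_force"],s["ft_torque"])
plan([(p,M)])
c=Cam("side")
cv2.imwrite("pics/s2.png",cv2.resize(c.img[120:230,190:300],(600,600),interpolation=cv2.INTER_CUBIC)[:,:,::-1])
```

```text
[ 0.20950677 -0.22875812 -2.88217568] [-0.11746231  0.60635663 -0.00999718]
t 7.2 p [528.8  10.1 227.5] w 59.7
-0 -0 -0 0.02 0 0.01  rows>=0.0
```

View pics/s2.png

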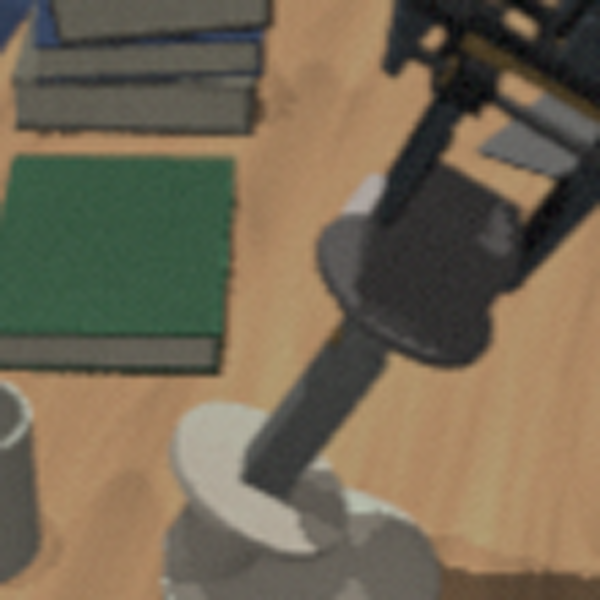

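The mast's tip is hidden behind the flange and its axis lines up with the hub (crop ~(350,330)). I'll descend gently and watch the force.

Request:
drive_tool(deltas="0 0 0 0.02 0 0.05 1;0 0 0 0.02 0 0.1 1;0 0 0 0.02 0 0.15 1;0 0 0 0.02 0 0.2 1;0 0 0 0.02 0 0.23 1;0 0 0 0.02 0 0.25 1;0 0 0 0.02 0 0.27 1;0 0 0 0.02 0 0.28 1")

```text
clock: 8.05
eef_pos: [543.2, 14.9, 204.3]
eef_rot: [1.831, 2.037, 0.547]
ft_force: [0.2, 0.4, -2.3]
grip_width: 60.0
gripper_force: 30.0
```

```bash
cat > st.py <<'E'
from plan import *
def rep(off):
    s=get_state();M=R.from_rotvec(s["eef_rot"]).as_matrix();A=axes(PS)
    o=s["eef_pos"]+M@np.array(off,float)
    print("t",s["clock"],"obj in mast",(A.T@(o-MO)).round(2),"F tool",(M.T@s["ft_force"]).round(1),"T tool",(M.T@s["ft_torque"]).round(2),"w",s["grip_width"].__round__(1),"ang",np.degrees(R.from_matrix(np.c_[A[:,1],A[:,0],-A[:,2]].T@M).as_rotvec()).round(2))
E
python3 -c "
from st import *
rep((-2,0,40))"
```

```text
t 8.05 obj in mast [  1.18   1.62 108.63] F tool [ 0.4 -0.9  2.1] T tool [ 0.61 -0.08 -0.04] w 60.0 ang [-0.07  0.06 -0.06]
```

Request:
drive_tool(deltas="0 0 0 0 0 0.02 1;0 0 0 0 0 0.04 1;0 0 0 0 0 0.06 1;0 0 0 0 0 0.07 1;0 0 0 0 0 0.07 1")

```text
clock: 8.55
eef_pos: [546.5, 14.3, 199.6]
eef_rot: [1.829, 2.036, 0.546]
ft_force: [-7.6, -5.5, 6.3]
grip_width: 59.6
gripper_force: 30.0
```

```bash
python3 -c "
from st import *
rep((-2,0,40))"
```

```text
t 8.55 obj in mast [  1.69   0.59 102.96] F tool [-4.7 -3.9 -9.5] T tool [ 1.33 -1.3  -0.11] w 59.6 ang [-0.15 -0.04 -0.15]
```

Request:
drive_tool(deltas="0 0 0 -0.005 -0.004 -0.01 1;0 0 0 -0.012 -0.008 -0.01 1;0 0 0 -0.012 -0.008 0 1;0 0 0 -0.012 -0.008 0 1")

```text
clock: 8.95
eef_pos: [546.6, 13.5, 198.2]
eef_rot: [1.83, 2.036, 0.547]
ft_force: [1.3, -5.8, -0.7]
grip_width: 59.8
gripper_force: 30.0
```

```bash
python3 -c "
from st import *
rep((-2,0,40))"
```

```text
t 8.95 obj in mast [  1.02  -0.12 101.71] F tool [-5.9  0.2  1. ] T tool [ 0.48 -1.16 -0.11] w 59.8 ang [-0.15  0.   -0.1 ]
```

Request:
drive_tool(deltas="0 0 0 -0.005 0 0 1;0 0 0 -0.012 0 0 1;0 0 0 -0.012 0 0.02 1;0 0 0 -0.012 0 0.03 1;0 0 0 -0.012 0 0.03 1")

```text
clock: 9.45
eef_pos: [548.1, 13.2, 195.6]
eef_rot: [1.831, 2.036, 0.549]
ft_force: [2.3, -0.9, -0.0]
grip_width: 59.6
gripper_force: 30.0
```

```bash
python3 -c "
from st import *
rep((-2,0,40))"
```

```text
t 9.45 obj in mast [ 0.98 -0.59 98.71] F tool [-1.1  1.8  1.1] T tool [ 0.07 -0.14 -0.04] w 59.6 ang [-0.13  0.07 -0.05]
```

Request:
drive_tool(deltas="0 0 0 0 0 0.03 1;0 0 0 0 0 0.06 1;0 0 0 0 0 0.09 1;0 0 0 0 0 0.12 1;0 0 0 0 0 0.14 1;0 0 0 0 0 0.14 1")

```text
clock: 10.05
eef_pos: [555.0, 13.7, 183.0]
eef_rot: [1.831, 2.037, 0.548]
ft_force: [3.8, 0.4, -1.6]
grip_width: 59.6
gripper_force: 30.0
```

```bash
python3 -c "
from st import *
rep((-2,0,40))"
```

```text
t 10.05 obj in mast [ 0.56 -0.8  84.39] F tool [0.  2.6 3.3] T tool [-0.2   0.01 -0.04] w 59.6 ang [-0.08  0.06 -0.06]
```

Request:
drive_tool(deltas="0 0 0 0 0 0.06 1;0 0 0 0 0 0.12 1;0 0 0 0 0 0.18 1;0 0 0 0 0 0.24 1;0 0 0 0 0 0.3 1;0 0 0 0 0 0.36 1;0 0 0 0 0 0.42 1;0 0 0 0 0 0.42 1")

```text
clock: 10.85
eef_pos: [575.5, 16.0, 145.8]
eef_rot: [1.832, 2.038, 0.546]
ft_force: [4.2, 0.8, -1.0]
grip_width: 60.0
gripper_force: 30.0
```

```bash
python3 -c "
from st import *
rep((-2,0,40))"
```

```text
t 10.85 obj in mast [-0.21 -0.65 41.82] F tool [0.4 3.2 3. ] T tool [-0.11 -0.09 -0.06] w 60.0 ang [ 0.02  0.07 -0.06]
```

Request:
drive_tool(deltas="0 0 0 0 0 0.05 1;0 0 0 0 0 0.1 1;0 0 0 0 0 0.15 1;0 0 0 0 0 0.2 1;0 0 0 0 0 0.25 1;0 0 0 0 0 0.3 1;0 0 0 0 0 0.34 1;0 0 0 0 0 0.34 1")

```text
clock: 11.65
eef_pos: [591.9, 17.9, 116.3]
eef_rot: [1.833, 2.038, 0.546]
ft_force: [-0.4, 0.6, -2.3]
grip_width: 60.1
gripper_force: 30.0
```

```bash
python3 -c "
from st import *
rep((-2,0,40))"
```

```text
t 11.65 obj in mast [-0.62 -0.43  8.08] F tool [ 0.6 -1.4  1.8] T tool [ 0.62  0.07 -0.04] w 60.1 ang [ 0.06  0.09 -0.06]
```

Request:
drive_tool(deltas="0 0 0 0 0 0.02 1;0 0 0 0 0 0.04 1;0 0 0 0 0 0.06 1;0 0 0 0 0 0.075 1;0 0 0 0 0 0.075 1")

```text
clock: 12.15
eef_pos: [596.2, 18.4, 110.8]
eef_rot: [1.832, 2.037, 0.548]
ft_force: [-0.5, 3.2, -3.4]
grip_width: 59.9
gripper_force: 30.0
```

```bash
python3 -c "
from st import *
rep((-2,0,40))"
```

```text
t 12.15 obj in mast [ 0.44 -0.45  1.14] F tool [ 3.2 -1.9  2.9] T tool [ 0.6   0.63 -0.03] w 59.9 ang [-0.06  0.08 -0.06]
```

Request:
drive_tool(deltas="0 0 0 0 0 0.01 1;0 0 0 0 0 0.02 1;0 0 0 0 0 0.03 1;0 0 0 0 0 0.03 1")

```text
clock: 12.55
eef_pos: [597.0, 17.6, 110.0]
eef_rot: [1.83, 2.036, 0.548]
ft_force: [-12.7, -3.5, 12.7]
grip_width: 59.9
gripper_force: 30.0
```

```bash
python3 -c "
from st import *
rep((-2,0,40))"
```

```text
t 12.55 obj in mast [ 0.7  -1.31  0.04] F tool [ -2.2  -4.9 -17.5] T tool [ 1.5  -0.16 -0.2 ] w 59.9 ang [-0.13  0.02 -0.11]
```

Contact is firm (about 20 N) at mast z ≈ 0, so the hub is home. I'll release and back out.

Request:
drive_tool(deltas="0 0 0 0 0 -0.01 1;0 0 0 0 0 -0.01 -1;0 0 0 0 0 -0.01 -1;0 0 0 0 0 -0.01 -1;0 0 0 0 0 -0.01 -1;0 0 0 0 0 -0.01 -1;0 0 0 0 0 -0.01 -1;0 0 0 0 0 -0.01 -1")

```text
clock: 13.35
eef_pos: [597.3, 18.3, 109.2]
eef_rot: [1.831, 2.037, 0.547]
ft_force: [-0.2, -0.4, 0.2]
grip_width: 91.2
gripper_force: 0.0
```

Request:
drive_tool(deltas="0 0 0 0 0 -0.1 -1;0 0 0 0 0 -0.3 -1;0 0 0 0 0 -0.6 -1;0 0 0 0 0 -0.98 -1;0 0 0 0 0 -0.98 -1;0 0 0 0 0 -0.98 -1")

```text
clock: 13.95
eef_pos: [548.4, 12.9, 195.6]
eef_rot: [1.83, 2.035, 0.549]
ft_force: [0.0, -0.3, -0.1]
grip_width: 91.1
gripper_force: 0.0
```

Run:
```python
from plan import *
D=down(np.radians(-8.7))
plan([((540,-100,240),D),((608.7,-333.6,150),D),((608.7,-333.6,90),D),((608.7,-333.6,7),D)])
c=Cam("side");t=Cam("top");np.savez("side2.npz",img=c.img,intrinsics=c.K,dist=c.d,cam_to_world=c.T)
cv2.imwrite("pics/s3.png",np.hstack([cv2.resize(k.img[a:a+100,b:b+100],(400,400),interpolation=cv2.INTER_CUBIC) for k,a,b in((c,150,190),(t,150,200))])[:,:,::-1])
```

```text
t 13.95 p [548.4  12.9 195.6] w 91.1
0.167 -0.022 0.08 -0.99 0.04 -0.43  rows>=3.9
0 0 0 -0.13 0.01 -0.05  rows>=0.3
0 0 0 -0.99 0.47 0.41  rows>=2.3
0 0 0 -0.99 0.46 0.4  rows>=2.3
0 0 0 -0.22 0.1 0.09  rows>=0.5
0 0 0 0 0 0.6  rows>=1.2
0 0 0 0 0 0.83  rows>=1.7
```

View pics/s3.png

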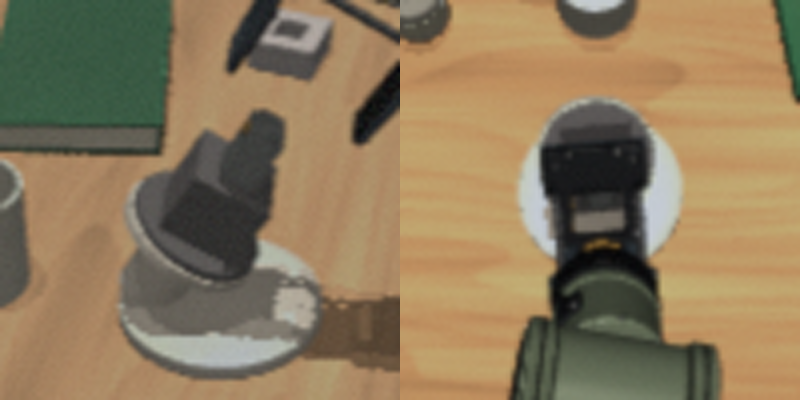

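The hub sits home on the seat with the catch visible above it, and the fingers are clear of the tip. Next is the sleeve.

Request:
drive_tool(deltas="0 0 0 0 0 -0.43 -1;0.084 -0.011 0.04 -0.5 0.02 -0.43 -1;0.167 -0.022 0.08 -0.99 0.04 -0.43 -1;0.167 -0.022 0.08 -0.99 0.04 -0.43 -1;0.167 -0.022 0.08 -0.99 0.04 -0.43 -1;0.167 -0.022 0.08 -0.99 0.04 -0.43 -1")

```text
clock: 14.65
eef_pos: [543.9, -87.8, 230.7]
eef_rot: [-2.381, -2.045, 0.007]
ft_force: [-0.1, -0.5, -0.1]
grip_width: 91.0
gripper_force: 0.0
```

Request:
drive_tool(deltas="0 0 0 -0.99 0.4 0.2 -1;0 0 0 -0.99 0.4 0.2 -1;0 0 0 -0.99 0.4 0.2 -1;0 0 0 -0.99 0.4 0.2 -1")

```text
clock: 15.05
eef_pos: [564.4, -191.9, 211.6]
eef_rot: [-2.382, -2.043, 0.005]
ft_force: [0.6, 0.6, -0.0]
grip_width: 91.2
gripper_force: 0.0
```

Request:
drive_tool(deltas="0 0 0 -0.99 0.46 0.4 -1;0 0 0 -0.99 0.46 0.4 -1;0 0 0 -0.99 0.46 0.4 -1;0 0 0 -0.99 0.46 0.4 -1")

```text
clock: 15.45
eef_pos: [595.3, -295.9, 171.9]
eef_rot: [-2.381, -2.044, 0.005]
ft_force: [-0.0, 0.7, -0.3]
grip_width: 91.0
gripper_force: 0.0
```

Run:
```python
from plan import *
D=down(np.radians(-8.7))
plan([((608.7,-333.6,90),D),((608.7,-333.6,7),D)])
```

```text
t 15.45 p [ 595.3 -295.9  171.9] w 91.0
-0.001 0 -0 -0.35 0.19 0.82  rows>=1.8
-0 0 -0 -0 0 0.83  rows>=1.7
```

Request:
drive_tool(deltas="-0.001 0 0 -0.35 0.19 0.3 -1;-0.001 0 0 -0.35 0.19 0.6 -1;-0.001 0 0 -0.35 0.19 0.82 -1;-0.001 0 0 -0.35 0.19 0.82 -1;-0.001 0 0 -0.35 0.19 0.82 -1")

```text
clock: 15.95
eef_pos: [609.6, -331.9, 92.8]
eef_rot: [2.38, 2.048, 0.0]
ft_force: [-0.2, 0.2, 0.9]
grip_width: 91.3
gripper_force: 0.0
```

Run:
```python
from plan import *
D=down(np.radians(-8.7))
plan([((608.7,-333.6,7),D)],3)
```

```text
t 15.95 p [ 609.6 -331.9   92.8] w 91.3
0.001 0 0.001 -0.018 -0.008 0.858  rows>=1.7
```

Request:
drive_tool(deltas="0 0 0 -0.015 0 0.25 -1;0 0 0 -0.015 0 0.5 -1;0 0 0 -0.015 0 0.7 -1;0 0 0 -0.015 0 0.8 -1;0 0 0 -0.015 0 0.85 -1;0 0 0 -0.015 0 0.85 -1;0 0 0 -0.015 0 0.85 -1")

```text
clock: 16.65
eef_pos: [609.9, -335.6, 8.0]
eef_rot: [2.38, 2.045, 0.0]
ft_force: [-0.5, 0.0, 0.5]
grip_width: 91.3
gripper_force: 0.0
```

Request:
drive_tool(deltas="0 0 0 0 0 0 1;0 0 0 0 0 0 1;0 0 0 0 0 0 1;0 0 0 0 0 0 1;0 0 0 0 0 0 1;0 0 0 0 0 0 1;0 0 0 0 0 0 1;0 0 0 0 0 0 1;0 0 0 0 0 0 1;0 0 0 0 0 0 1")

```text
clock: 17.65
eef_pos: [609.1, -335.4, 6.5]
eef_rot: [2.382, 2.046, -0.001]
ft_force: [0.6, -0.2, 1.7]
grip_width: 59.8
gripper_force: 30.0
```

Run:
```python
from plan import *
s=get_state();print(s["eef_pos"],s["ft_force"],s["gripper_force"])
M=R.from_rotvec(s["eef_rot"]).as_matrix()
off=M.T@(np.array([608.7,-333.6,0])-s["eef_pos"]);print("sleeve in tool",off)
off=[off[0],0,off[2]]
p,Q=mastpose(135,off,dx=.6,dy=-.9);D=down(np.radians(-8.7))
plan([((608.7,-333.6,105),D),((575,-235,200),D),((540,-140,260),Q),(p-Q[:,2]*40,Q),(p,Q)])
```

```text
[ 609.08648104 -335.39195011    6.50582034] [ 0.55063843 -0.19845665  1.69276177] 30.000155568122864
sleeve in tool [ 1.72379472 -0.65864385  6.50237426]
t 17.65 p [ 609.1 -335.4    6.5] w 59.8
0 0.001 0 0.02 -0.01 -0.98  rows>=2.0
0 -0 0 0.92 -0.48 -0.95  rows>=2.8
-0.165 0.021 -0.08 0.89 -0.49 -0.6  rows>=3.9
-0 -0 0 0.99 -0.07 0.17  rows>=2.0
-0 -0 0 0.48 -0.04 0.08  rows>=1.0
-0 -0 0 0 0 0.4  rows>=0.8
```

Request:
drive_tool(deltas="0 0 0 0 0 -0.3 1;0 0 0 0 0 -0.6 1;0 0 0 0 0 -0.98 1;0 0 0 0 0 -0.98 1;0 0 0 0 0 -0.98 1")

```text
clock: 18.15
eef_pos: [608.7, -335.0, 104.3]
eef_rot: [2.382, 2.046, -0.001]
ft_force: [-0.9, 0.4, -3.5]
grip_width: 59.8
gripper_force: 30.0
```

Request:
drive_tool(deltas="0 0 0 0.3 -0.16 -0.3 1;0 0 0 0.6 -0.32 -0.6 1;0 0 0 0.92 -0.48 -0.95 1;0 0 0 0.92 -0.48 -0.95 1;0 0 0 0.92 -0.48 -0.95 1")

```text
clock: 18.65
eef_pos: [574.8, -236.2, 198.0]
eef_rot: [2.382, 2.048, -0.003]
ft_force: [-0.2, 0.3, -3.2]
grip_width: 59.7
gripper_force: 30.0
```

Request:
drive_tool(deltas="-0.041 0.005 -0.02 0.22 -0.12 -0.15 1;-0.082 0.01 -0.04 0.44 -0.24 -0.3 1;-0.124 0.015 -0.06 0.66 -0.36 -0.45 1;-0.165 0.021 -0.08 0.89 -0.49 -0.6 1;-0.165 0.021 -0.08 0.89 -0.49 -0.6 1;-0.165 0.021 -0.08 0.89 -0.49 -0.6 1")

```text
clock: 19.25
eef_pos: [538.9, -142.0, 256.6]
eef_rot: [1.837, 2.039, 0.538]
ft_force: [0.3, -0.1, -1.8]
grip_width: 60.2
gripper_force: 30.0
```

Request:
drive_tool(deltas="0 0 0 0.3 -0.02 0.05 1;0 0 0 0.6 -0.04 0.1 1;0 0 0 0.99 -0.07 0.17 1;0 0 0 0.99 -0.07 0.17 1;0 0 0 0.99 -0.07 0.17 1")

```text
clock: 19.75
eef_pos: [533.4, -42.6, 239.4]
eef_rot: [1.832, 2.041, 0.539]
ft_force: [0.7, 0.5, -2.3]
grip_width: 59.7
gripper_force: 30.0
```

Run:
```python
from st import *
rep((1.5,0,6.5))
p,Q=mastpose(135,(1.5,0,6.5),dx=.6,dy=-.9)
plan([(p-Q[:,2]*30,Q),(p,Q)])
```

```text
t 19.75 obj in mast [  5.02 -51.08 180.37] F tool [ 0.5 -0.5  2.3] T tool [ 0.5  -0.06 -0.05] w 59.7 ang [ 0.26 -0.08 -0.19]
t 19.75 p [533.4 -42.6 239.4] w 59.7
-0.001 0 0.001 0.5 -0.04 0.15  rows>=1.0
-0 0 0 0 -0 0.3  rows>=0.6
```

Request:
drive_tool(deltas="-0.001 0 0.001 0.25 -0.02 0.08 1;-0.001 0 0.001 0.5 -0.04 0.15 1;-0.001 0 0.001 0.5 -0.04 0.15 1;-0.001 0 0.001 0.5 -0.04 0.3 1;-0.001 0 0.001 0.5 -0.04 0.45 1;-0.001 0 0.001 0.5 -0.04 0.45 1;-0.001 0 0.001 0.5 -0.04 0.45 1")

```text
clock: 20.45
eef_pos: [546.6, 7.6, 199.4]
eef_rot: [1.836, 2.032, 0.544]
ft_force: [0.2, -1.2, -2.0]
grip_width: 60.1
gripper_force: 30.0
```

Run:
```python
from st import *
rep((1.5,0,6.5))
c=Cam("side")
cv2.imwrite("pics/s4.png",cv2.resize(c.img[120:230,190:300],(600,600),interpolation=cv2.INTER_CUBIC)[:,:,::-1])
```

```text
t 20.45 obj in mast [  1.01  -2.54 136.55] F tool [-1.2 -0.9  1.8] T tool [ 0.54 -0.05 -0.04] w 60.1 ang [-0.03 -0.17  0.15]
```

View pics/s4.png

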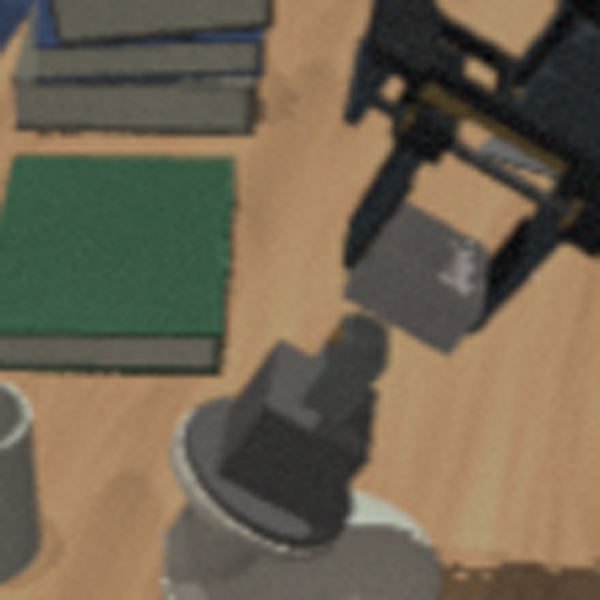

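The sleeve is held square just above the tip at (355,330) and lies on the axis. The hub is still seated. I'll descend.

Request:
drive_tool(deltas="0 0 0 0.012 0 0.05 1;0 0 0 0.012 0 0.1 1;0 0 0 0.012 0 0.15 1;0 0 0 0.012 0 0.2 1;0 0 0 0.012 0 0.25 1;0 0 0 0.012 0 0.28 1;0 0 0 0.012 0 0.3 1;0 0 0 0.012 0 0.3 1")

```text
clock: 21.3
eef_pos: [560.7, 11.7, 173.1]
eef_rot: [1.834, 2.034, 0.544]
ft_force: [0.2, -0.0, -0.9]
grip_width: 59.9
gripper_force: 30.0
```

```bash
python3 -c "
from st import *
rep((1.5,0,6.5))"
```

```text
t 21.3 obj in mast [3.1000e-01 4.0000e-02 1.0658e+02] F tool [-0.1 -0.3  0.8] T tool [ 0.58 -0.03 -0.  ] w 59.9 ang [-0.02 -0.1   0.07]
```

Request:
drive_tool(deltas="0 0 0 -0.004 0 0.02 1;0 0 0 -0.004 0 0.04 1;0 0 0 -0.004 0 0.06 1;0 0 0 -0.004 0 0.06 1;0 0 0 -0.004 0 0.06 1")

```text
clock: 21.8
eef_pos: [564.2, 10.9, 168.5]
eef_rot: [1.833, 2.032, 0.545]
ft_force: [1.2, -5.3, -2.1]
grip_width: 59.9
gripper_force: 30.0
```

```bash
python3 -c "
from st import *
rep((1.5,0,6.5))"
```

```text
t 21.8 obj in mast [  1.03  -1.06 100.88] F tool [-5.4 -0.5  2.2] T tool [ 0.49 -1.08 -0.09] w 59.9 ang [-0.12 -0.17  0.04]
```

Request:
drive_tool(deltas="0 0 0 -0.006 0 0 1;0 0 0 -0.012 0 0 1;0 0 0 -0.012 0 0.02 1;0 0 0 -0.012 0 0.04 1;0 0 0 -0.012 0 0.06 1;0 0 0 -0.012 0 0.09 1;0 0 0 -0.012 0 0.12 1;0 0 0 -0.012 0 0.12 1")

```text
clock: 22.6
eef_pos: [570.4, 11.0, 157.6]
eef_rot: [1.834, 2.033, 0.545]
ft_force: [3.5, -0.0, -1.1]
grip_width: 59.8
gripper_force: 30.0
```

```bash
python3 -c "
from st import *
rep((1.5,0,6.5))"
```

```text
t 22.6 obj in mast [ 0.86 -1.64 88.34] F tool [-0.4  2.5  2.7] T tool [-0.04 -0.02 -0.06] w 59.8 ang [-0.08 -0.11  0.08]
```

Request:
drive_tool(deltas="0 0 0 0 0 0.04 1;0 0 0 0 0 0.08 1;0 0 0 0 0 0.12 1;0 0 0 0 0 0.16 1;0 0 0 0 0 0.2 1;0 0 0 0 0 0.23 1;0 0 0 0 0 0.26 1;0 0 0 0 0 0.26 1")

```text
clock: 23.4
eef_pos: [582.1, 12.3, 134.1]
eef_rot: [1.835, 2.035, 0.543]
ft_force: [3.6, 0.3, -4.8]
grip_width: 60.0
gripper_force: 30.0
```

```bash
python3 -c "
from st import *
rep((1.5,0,6.5))"
```

```text
t 23.4 obj in mast [-0.72 -1.53 62.13] F tool [-0.   0.7  5.9] T tool [ 0.31 -0.1  -0.05] w 60.0 ang [ 0.1  -0.08  0.07]
```

Request:
drive_tool(deltas="0 0 0 0 0 0.01 1;0 0 0 0 0 0.02 1;0 0 0 0 0 0.03 1;0 0 0 0 0 0.03 1;0 0 0 0 0 0.03 1")

```text
clock: 23.9
eef_pos: [583.0, 12.4, 132.6]
eef_rot: [1.835, 2.035, 0.543]
ft_force: [-5.5, -1.6, 3.5]
grip_width: 60.0
gripper_force: 30.0
```

```bash
python3 -c "
from st import *
rep((1.5,0,6.5))"
```

```text
t 23.9 obj in mast [-0.65 -1.55 60.41] F tool [-1.  -3.2 -5.8] T tool [ 0.85  0.   -0.09] w 60.0 ang [ 0.05 -0.08  0.06]
```

Request:
drive_tool(deltas="0 0 0 0 0 0.01 1;0 0 0 0 0 0.01 1;0 0 0 0 0 0 1;0 0 0 0 0 0 -1;0 0 0 0 0 0 -1;0 0 0 0 0 0 -1;0 0 0 0 0 0 -1;0 0 0 0 0 0 -1;0 0 0 0 0 0 -1;0 0 0 0 0 0 -1")

```text
clock: 24.9
eef_pos: [584.3, 12.4, 132.8]
eef_rot: [1.834, 2.033, 0.545]
ft_force: [-0.2, 0.3, -0.2]
grip_width: 91.1
gripper_force: 0.0
```

Request:
drive_tool(deltas="0 0 0 0 0 -0.1 -1;0 0 0 0 0 -0.3 -1;0 0 0 0 0 -0.6 -1;0 0 0 0 0 -0.98 -1;0 0 0 0 0 -0.98 -1;0 0 0 0 0 -0.98 -1")

```text
clock: 25.5
eef_pos: [535.4, 7.4, 219.0]
eef_rot: [1.832, 2.031, 0.547]
ft_force: [0.5, -0.3, -0.8]
grip_width: 91.0
gripper_force: 0.0
```

Request:
drive_tool(deltas="0 0 0 0 0 -0.3 -1;0 0 0 0 -0.3 -0.6 -1;0 0 0 0 -0.7 -0.9 -1;0 0 0 0 -0.9 -0.9 -1;0 0 0 0 -0.9 -0.9 -1;0 0 0 0 -0.9 -0.9 -1")

```text
clock: 26.1
eef_pos: [413.7, -5.2, 250.2]
eef_rot: [1.834, 2.033, 0.545]
ft_force: [0.2, 0.0, 0.5]
grip_width: 91.1
gripper_force: 0.0
```

Run:
```python
from st import *
rep((0,0,0))
c=Cam("side");t=Cam("top")
cv2.imwrite("pics/s5.png",np.hstack([cv2.resize(k.img[a:a+66,b:b+66],(400,400),interpolation=cv2.INTER_CUBIC) for k,a,b in((c,170,215),(t,160,215))])[:,:,::-1])
```

```text
t 26.1 obj in mast [-89.24  -2.9  253.81] F tool [-0.   0.4 -0.3] T tool [ 0.33 -0.1  -0.04] w 91.1 ang [-0.05 -0.12  0.1 ]
```

View pics/s5.png

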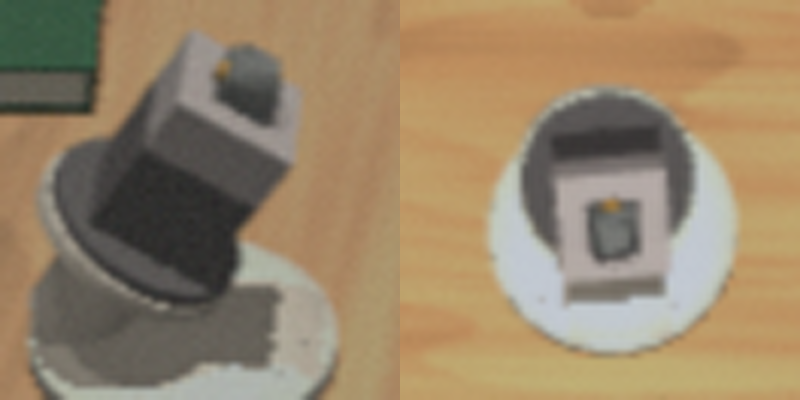

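The sleeve is flush on the hub, and the brass catch is out above it at side crop (222,68) and top crop (612,204). The robot is clear, so I'm handing in.

```bash
python3 -c "
from workcell import close_job
print(close_job())"
```

```text
the job is handed in; nothing more can be done
None
```

The stand is rebuilt and handed in at about 26 s: the hub is seated on the mast with the middle sleeve flush on top, the catch is out above the sleeve, and the arm is clear. The hand-in gave no verdict.

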